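# Hold a rolling reel trolley steady over the label reader

## Robot

A 6-joint arm with a two-finger parallel gripper is mounted at the origin on the work surface. World frame = base frame: x ahead of the robot, y to its left, z up, the work surface at z = 0. Lengths are in m, angles in rad, forces in N, time in s.
With the tool pointing down it reaches from about 0.275 to 0.875 m from the base axis. Payload 12.5 kg.
Tool frame: the origin (TCP) lies midway between the tips of the shut fingers; the grasp point (between the pads) lies 19 mm behind it; z points along the fingers, y is the line along which they close (so a half turn about z gives the same grasp; the last joint's range is limited). The gripper opens to 85 mm and grips with 20 to 120 N. Pads are 22 mm wide; open, the fingers measure 114 mm over their backs; the gripper's body (76 mm by 85 mm) begins 54 mm behind the grasp point. The pads swing forward as they close: fully open they stand 13 mm farther back than shut.
Start: joints at [1.204, 0.351, 1.652, -0, 1.139, -0.085], TCP at [0.153, 0.528, 0.231] pointing down, gripper open.
Joint ranges: [-2.75, 2.75], [-0.79, 2.1], [0.01, 2.65], [-1.57, 4.71], [0.07, 3.14], [-2.87, 2.87]. Speed limits (rad/s): [2.22, 2.22, 2.79, 3.14, 3.14, 3.14].

## Interface

Orientations are given as a rotation vector (axis times angle).
In Python, from rig import sensors, camera, ticket, finder gives the robot as it stands. The module is installed in compiled form; this text tells all that it offers.
- The arm moves only by the tool carry_out, never from a script. Its argument "targets" is one flat list of numbers, 6 for each row, row after row: the shift along the tool's x, y, z scaled (see below), then the turn, a rotation vector about the tool's x, y, z scaled (see below). A call has 1 to 10 rows; each row is the pose to reach, as a shift and turn from the pose commanded when the call began, along the tool's axes at that moment; what a row does not reach only later rows make up. The controller multiplies each number of a shift by 0.4 m and each number of a turn by 45 degrees. A row lasts 1/12 s, in which the tool goes at most 41.7 mm and 7.16 degrees, less where a joint would pass 70% of its speed; a pose out of reach is approached as far as the arm can. A call with a number of a shift or a turn outside -1 to 1 is refused whole. A call with a gripper value outside its range is refused whole. "jaw" is the closure, from 0 (fully open) to 1 (shut), set as the call begins (left out, the last holds). The fingers move at their own pace and stop on an object; "grip_force" is the grip in N (left out, the last holds). Time passes only in rows, so rows that repeat a pose let the fingers close. It gives the time, the measured TCP pose, the force, the opening and the grip force at its end, in the units of the state.
- sensors.state(): the state, without advancing time (a new reading comes with each control period).
- camera(name): name is "side" or "top"; returns a dict with "img" (384x512x3 uint8, red, green, blue), "intrinsics" (3x3 intrinsics, pixels), "camera_from_world" (4x4, takes a point from world to camera coordinates). Camera axes: x right, y down, z forward; pixel columns grow to the right and rows downward; lengths in m; the calibration is good to about 2 mm. A picture is of the moment at which its call begins. There is no depth.
- ticket.hand_in(): hands the job in; it is judged then, once.
Trained networks look in a picture, given as the dict that the camera call returned (one of the last four; its "shot" number tells which), for a name from the list of things; names that differ only in an ending like _2 or _b are one class to them, and where a whole thing is asked for, a point or a joint stands for the part that bears it (a point fixed in the world has none). Each returns a list of dicts, best first, with "score" (0 to 1); they miss things now and then, are a little off and sometimes report something else, mostly with a low value. They report only what shows in the picture. A call takes as long as a camera call. They do not tell look-alikes from the thing itself.
- finder.spot_in(picture, thing): "position" ([row, column] in pixels, amid what is visible of it).
- finder.cut_out(picture, thing): "mask" (384x512 bool, what is visible of it) and "position" ([row, column] in pixels, amid what is visible of it).
The state is a dict: "t": time; "joint_positions": joint angles; "joint_velocities": joint speeds; "joint_torque": joint torques, N m; "tcp_pos": TCP position; "tcp_rot": TCP orientation; "force": force on the tool from outside, world axes, zero at the start; "torque": the same for the moment, N m; "finger_gap": finger opening in m; "gripper_force": force on a finger pad.
Only numpy, scipy, OpenCV 4.12 (cv2) and the standard library are available. Lean on these libraries where they do the work, as an engineer would, in place of code of your own. Each camera call takes 0.05 s, during which the arm holds its last target. There are 200 camera calls.

## Task

Take the rail tray by its blue grip post, lift it off the grey stand and carry it to the white label reader, then hold it up with the tray's middle over the reader's glass, a few centimetres above it and not touching it, with the reel trolley standing still inside the tray's green zone for at least six seconds so that its label can be read. The trolley rolls freely on the tray's rails and must never run into either end of the tray, and the bottle, jar and crimping pliers stay where they are. Finish while still holding the tray up there with the trolley in the green zone.

Things in the scene. Friction and masses are not known exactly. Their poses are not given: they have to be found in the camera images.
- tray: Aluminium rail tray, 104 mm wide (x), 346 mm long (y), 0.32 kg nominal without the trolley, loose on the stand. Origin: centre of its underside; z up. The reel trolley runs along y on two rails, captive. Side walls 36 mm high. A blue grip post stands on the -x side, towards the robot. Turning the tray about its +x axis raises its +y end, and the trolley then runs towards -y.
- green (a point): Middle of the tray's green zone, 25 mm above the centre of its underside, where the reel trolley's origin belongs; axes as the tray. The zone (green bands on floor and side walls, clear window in the floor) reaches 25 mm either way along y. The rubber-faced ends stop the trolley when its origin is 138 mm from here along y: it must never get there.
- grip (a point): Centre of the top of the blue grip post (orange top band), part of the tray: 78 mm from the tray's centre towards -x, 75 mm above the underside; axes as the tray. Post 24 mm thick along y (close the fingers along y, from above), 26 mm along x, over 30 mm free on both sides, free for fingertips down to 50 mm below its top. Grip firmly, 80 N or more, or the tray sags.
- reel: Wire reel (red flanges 60 mm, copper wire) lying on a black trolley 70 x 60 mm, together 0.25 kg nominal, on ball-bearing wheels. Origin: centre of the deck's top, under the reel; axes as the tray. 0.01 rad of tray tilt along y speeds it up by 0.1 m/s2; drag 0.4 N per m/s (time constant 0.6 s), friction 0.005 N. Starts at rest 40 to 100 mm to +y of the zone's middle.
- stand: Fixed grey stand, two blocks 90 x 30 x 60 mm high at 110 mm either side of its centre along its y, on a base plate 90 x 260 mm. Origin: centre of its underside on the bench. The tray lies level and aligned on it at the start, its centre above the stand's, its underside 60 mm above the bench.
- reader: Fixed white desk label reader, a box 130 x 130 x 55 mm that reads upward through a glass of 92 x 92 mm. Origin: centre of its underside on the bench.
- glass (a point): Centre of the upper face of the reader's glass, 56.5 mm above the bench. The tray's centre belongs above this point, its underside about 30 to 100 mm higher; any yaw will do.
- bottle: Bystander: clear water bottle, 64 mm in diameter, 200 mm high, standing beyond the work. Origin: centre of its underside. Leave alone.
- flux_jar: Bystander: amber jar with black cap, 56 mm in diameter, 60 mm high. Origin: centre of its underside. Leave alone.
- crimper: Bystander: crimping pliers with blue and orange handles, about 175 mm long, lying flat. Origin: its middle on the bench. Leave alone.
Not all that is in view belongs to the job. Of the things that look like the reader, the smallest one is meant.

How it is judged:
On the way, in this order (a step that is already met when the one before it is completed fails the run):
1. the tray is lifted at least 20 mm off the stand (z of tray in the frame of stand above 0.08 m), for 0.2 s.
2. the tray hovers over the reader's glass, not touching it, with the reel trolley still inside the green zone, for 5 s on end (horizontal distance between tray and glass below 0.035 m and z of tray in the frame of glass between 0.015 and 0.13 m and contact force between tray and reader below 0.5 N and y of reel in the frame of tray between -0.025 and 0.025 m and linear speed of reel below 0.08 m/s), for 5 s.
At the end, for the whole second after the job is handed in: the program ends holding: the tray is held by the fingers with its centre within 35 mm of the centre of the glass seen from above and its underside 15 to 130 mm above the glass, touching neither reader nor stand, and the reel trolley is within 25 mm of the tray's middle at less than 0.08 m/s (all of step 2 and contact force between tray and stand below 0.1 N and contact force between tray and the fingers above 2 N and linear speed of tray below 0.06 m/s); the arm keeps its last pose, push and grip.
It fails at once if the reel trolley runs into an end of the tray (y of reel in the frame of tray above 0.134 m or y of reel in the frame of tray below -0.134 m).
It fails at once if the tray strikes the reader (contact force between tray and reader above 2 N).
It fails at once if the tray is tipped over (angle between tray's own z axis and vertical above 0.5 rad).
It fails at once if a bystander is disturbed (distance of any of bottle, flux_jar, crimper from where it was at the start of the episode above 0.03 m or angle between bottle's own z axis and vertical above 0.3 rad).
It also fails if it takes over 61 s, if anything falls off the work surface, if the arm or the gripper's body presses on something with over 40 N, if the wrist force passes 120 N, or if a joint passes its speed limit or range.

## Working session

There is one attempt and no reset: what is moved stays moved. The work goes in short steps, Python scripts to look and compute and a tool call to move; the robot and the scene stay as the last step left them, time stands still between calls to the robot, and variables do not carry over. Pictures are saved under pics/ and viewed, at most 10 in all, crops included, and the job is handed in when it is done.

Besides the shell and the picture viewer there is one more tool, called after "Request:" by a JSON object that holds its "op" and its "data". carry_out: Moves the arm, as the interface text tells. Shifts and turns lie within -1 to 1; 1 stands for 0.4 m of shift or 45 degrees of turn. Its arguments: {"type":"object","properties":{"targets":{"type":"array"},"jaw":{"type":"number"},"grip_force":{"type":"number"}},"required":["targets"]}

```bash
mkdir -p pics
cat > h.py <<'E'
import numpy as np, cv2
from scipy.spatial.transform import Rotation as R
from rig import sensors, camera, ticket, finder
def ray(p,rc):
    T=np.array(p["camera_from_world"]);K=np.array(p["intrinsics"])
    d=np.linalg.inv(K)@[rc[1],rc[0],1.]
    return -T[:3,:3].T@T[:3,3], T[:3,:3].T@d
def at_z(p,rc,z):
    c,d=ray(p,rc); return c+d*(z-c[2])/d[2]
def proj(p,X):
    T=np.array(p["camera_from_world"]);K=np.array(p["intrinsics"])
    q=K@(T[:3,:3]@np.array(X)+T[:3,3]); return q[[1,0]]/q[2]
def save(p,n): cv2.imwrite(f"pics/{n}.png",np.array(p["img"])[:,:,::-1])
E
python3 - <<'E'
from h import *
np.set_printoptions(precision=4,suppress=True)
a=camera("top");b=camera("side")
im=np.hstack([a["img"],b["img"]]); 
save(a,"top0");save(b,"side0")
H={"tray":.08,"grip":.135,"reel":.1,"stand":.03,"reader":.05,"bottle":.1,"flux_jar":.05,"crimper":.01}
for p,n in((a,"top"),(b,"side")):
    print(n,ray(p,[192,256]))
    for k in H:
        for d in finder.spot_in(p,k)[:5]:
            print(k,round(d["score"],2),np.array(d["position"]),at_z(p,d["position"],H[k]))
s=sensors.state();print(s["t"],s["tcp_pos"],s["tcp_rot"],R.from_rotvec(s["tcp_rot"]).as_matrix(),s["finger_gap"])
E
```

```text
top (array([0.4603, 0.0054, 1.2372]), array([ 0.0601, -0.0129, -0.9983]))
tray 0.83 [192.6 365.2] [ 0.5356 -0.2658  0.08  ]
grip 0.59 [190.4 362. ] [ 0.5367 -0.2457  0.135 ]
reel 0.8 [194.6 326.6] [ 0.5272 -0.1723  0.1   ]
reader 0.71 [264.1 128.4] [0.3509 0.2904 0.05  ]
reader 0.65 [162.3 184.9] [0.599  0.1638 0.05  ]
reader 0.65 [299.9 360.2] [ 0.2816 -0.2644  0.05  ]
bottle 0.84 [ 87.8 263.4] [ 0.7731 -0.0202  0.1   ]
flux_jar 0.66 [ 98.  192.6] [0.757  0.1506 0.05  ]
crimper 0.66 [107.9 346.1] [ 0.7522 -0.2314  0.01  ]
side (array([ 0.2116, -0.5312,  0.8516]), array([ 0.3541,  0.5501, -0.7564]))
tray 0.9 [286.  308.9] [ 0.5283 -0.2801  0.08  ]
grip 0.55 [283.7 308.9] [ 0.509  -0.2937  0.135 ]
reel 0.78 [246.9 285. ] [ 0.532  -0.1733  0.1   ]
stand 0.61 [312.7 301.9] [ 0.4936 -0.3099  0.03  ]
reader 0.64 [170.8 237.4] [0.5824 0.1564 0.05  ]
reader 0.63 [175.4 151.6] [0.344  0.2728 0.05  ]
bottle 0.95 [176.8 323. ] [ 0.7622 -0.0332  0.1   ]
flux_jar 0.67 [155.5 285.3] [0.752  0.1382 0.05  ]
crimper 0.7 [247.9 359.2] [ 0.7453 -0.2374  0.01  ]
0.9 [0.1529 0.5283 0.2313] [0.4412 3.1104 0.    ] [[-0.9606  0.2781  0.    ]
 [ 0.2781  0.9606  0.    ]
 [-0.      0.     -1.    ]] 0.08564218138124385
```

View pics/top0.png

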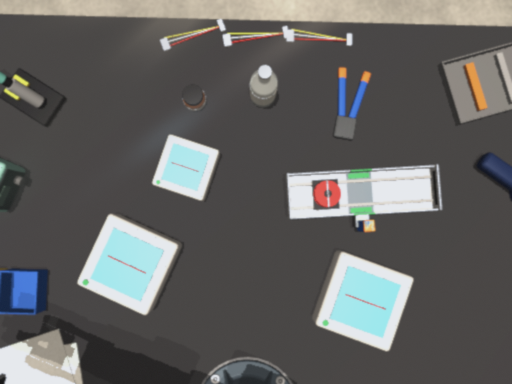

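View pics/side0.png

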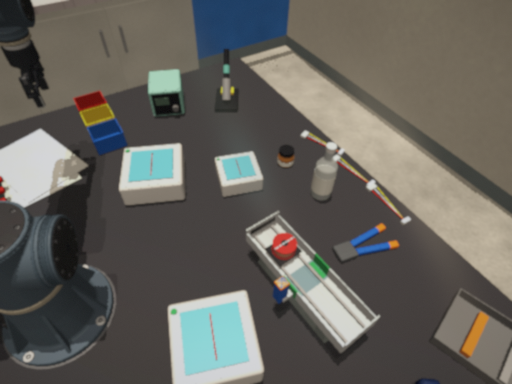

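The top view shows the tray at about (row 192, col 364), with the reel at (194, 327), its green zone at (192, 360) and the orange post top at (226, 369). The smallest of the three readers is at (168, 186). The side view agrees on all of this.

```bash
cat > m.py <<'E'
from h import *
from scipy.optimize import least_squares
def blob(p,lo,hi,near,r):
    hsv=cv2.cvtColor(np.ascontiguousarray(p["img"]),cv2.COLOR_RGB2HSV)
    m=cv2.inRange(hsv,lo,hi); w=np.zeros_like(m); cv2.circle(w,(int(near[1]),int(near[0])),r,255,-1)
    m&=w; ys,xs=np.nonzero(m); return (np.array([ys.mean(),xs.mean()]) if len(ys) else None),len(ys)
def tri(ps,rcs):
    A=np.zeros((3,3));b=np.zeros(3)
    for p,rc in zip(ps,rcs):
        c,d=ray(p,rc); d=d/np.linalg.norm(d);M=np.eye(3)-np.outer(d,d);A+=M;b+=M@c
    return np.linalg.solve(A,b)
E
python3 - <<'E'
from m import *
np.set_printoptions(precision=4,suppress=True)
a=camera("top");b=camera("side")
O=((8,120,140),(25,255,255))
oa=blob(a,*O,(226,369),14);ob=blob(b,*O,(290,285),22)
print("orange",oa,ob)
if oa[0] is not None: print(at_z(a,oa[0],.135))
if ob[0] is not None: print(at_z(b,ob[0],.135)); print("tri",tri([a,b],[oa[0],ob[0]]))
for th,z in(("tray",.096),("reader",.055)):
  for n,p in(("top",a),("side",b)):
    for d in finder.cut_out(p,th):
        m=d["mask"].astype(np.uint8);ys,xs=np.nonzero(m)
        P=np.array([at_z(p,(y,x),z)[:2] for y,x in zip(ys,xs)],np.float32)
        (c,sz,an)=cv2.minAreaRect(P); print(th,n,round(d["score"],2),len(ys),np.array(c),np.array(sz),an,P.mean(0))
# glass cyan and green zone
C=((80,80,120),(100,255,255))
for p,n in((a,(168,186)),(b,(167,239))):
    g=blob(p,*C,n,32);print("glass",g,at_z(p,g[0],.0565))
G=((50,120,60),(80,255,255))
for p,n in((a,(192,360)),(b,(270,315))):
    g=blob(p,*G,n,30);print("green",g,at_z(p,g[0],.08))
crop=np.hstack([cv2.resize(np.ascontiguousarray(a["img"][150:250,275:450]),None,fx=2.2,fy=3*2.2/3),cv2.resize(np.ascontiguousarray(b["img"][200:300,235:410]),None,fx=2.2,fy=2.2)])
cv2.imwrite("pics/c1.png",crop[:,:,::-1])
E
```

```text
orange (array([230.5, 364. ]), 2) (array([285.2727, 278.6818]), 22)
[ 0.4474 -0.2514  0.135 ]
[ 0.4502 -0.2632  0.135 ]
tri [ 0.4508 -0.2565  0.1221]
tray top 0.86 7366 [ 0.518  -0.2584] [0.1465 0.3588] 5.003110408782959 [ 0.5335 -0.2565]
tray side 0.88 7215 [ 0.5132 -0.2519] [0.1543 0.3596] 4.933442115783691 [ 0.5277 -0.272 ]
reader top 0.88 3050 [0.5864 0.1607] [0.137  0.1316] 72.61986541748047 [0.5859 0.1605]
reader top 0.88 6428 [ 0.2825 -0.2673] [0.1975 0.1856] 71.7344741821289 [ 0.2823 -0.2673]
reader top 0.67 6520 [0.3535 0.2875] [0.1939 0.1942] 67.20794677734375 [0.3536 0.2876]
reader side 0.96 7557 [ 0.283  -0.2659] [0.1991 0.1941] 69.16346740722656 [ 0.2845 -0.2681]
reader side 0.59 3559 [0.3492 0.2806] [0.2479 0.1934] 67.55767059326172 [0.3469 0.2734]
reader side 0.57 1745 [0.578  0.1446] [0.1799 0.138 ] 72.98002624511719 [0.574  0.1409]Traceback (most recent call last):
  File "<stdin>", line 18, in <module>
  File "h.py", line 9, in at_z
    c,d=ray(p,rc); return c+d*(z-c[2])/d[2]
        ~~~^^^^^^
  File "h.py", line 6, in ray
    d=np.linalg.inv(K)@[rc[1],rc[0],1.]
                        ~~^^^
TypeError: 'NoneType' object is not subscriptable
```

Run:
```python
from m import *
np.set_printoptions(precision=4,suppress=True)
a=camera("top");b=camera("side")
hs=lambda p:cv2.cvtColor(np.ascontiguousarray(p["img"]),cv2.COLOR_RGB2HSV)
print(hs(a)[168,186],hs(a)[200,360],hs(a)[180,358],hs(b)[167,239],hs(b)[265,319]); print(a["img"][222:232,356:376:2].tolist()[4])
np.savez("p0.npz",**{k+"_"+n:np.array(v[k]) for n,v in(("a",a),("b",b)) for k in("img","intrinsics","camera_from_world")})
crop=np.vstack([cv2.resize(np.ascontiguousarray(p["img"][r:r+95,c:c+250]),None,fx=3,fy=3,interpolation=cv2.INTER_CUBIC) for p,r,c in((a,150,230),(b,210,220))])
cv2.imwrite("pics/c1.png",crop[:,:,::-1])
```

```text
[ 94  46 223] [103  17 182] [ 20  14 218] [ 91  60 178] [ 68 146  84]
[[131, 134, 137], [101, 108, 117], [27, 43, 73], [42, 44, 70], [182, 128, 126], [116, 150, 220], [92, 140, 224], [91, 139, 222], [82, 130, 221], [147, 115, 142]]
```

View pics/c1.png

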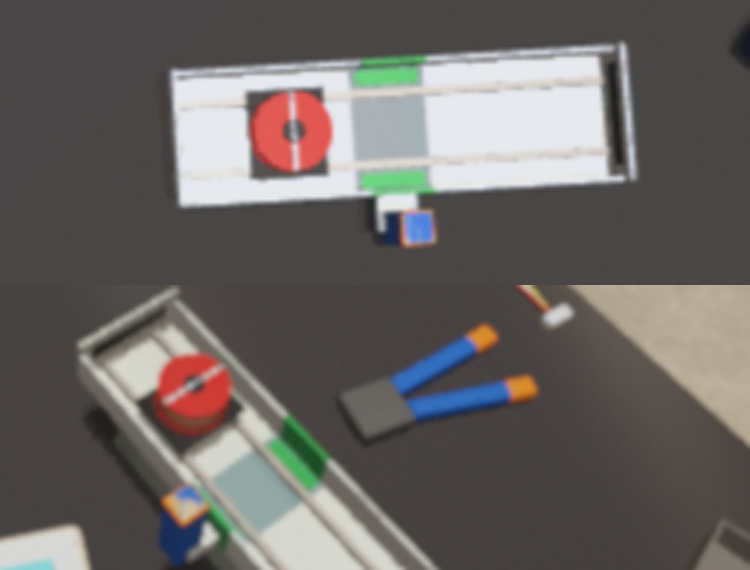

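The crop gives the post top at (226.0, 369.3) in the top view and about (283.3, 282) in the side view. The rim corners and green bands are clear, and the reel hub is at about (193.3, 327.3).

Run:
```python
from m import *
np.set_printoptions(precision=4,suppress=True)
D=np.load("p0.npz");a,b=[{k:D[k+"_"+n] for k in("img","intrinsics","camera_from_world")} for n in"ab"]
q=lambda r,c:(150+r/3,230+c/3)
for rc in((226.0,369.3),): print("grip top",at_z(a,rc,.135), "side",at_z(b,(283.3,282),.135),"tri",tri([a,b],[rc,(283.3,282)]))
C=np.array([at_z(a,q(*x),.096)[:2] for x in((71,171),(45,623),(179,634),(206,180))])
print(C,C.mean(0),[np.linalg.norm(C[i]-C[i-1]) for i in range(4)])
ey=(C[0]-C[1]+C[3]-C[2]);yaw=np.arctan2(-ey[0],ey[1]);print("yaw",np.degrees(yaw))
c=C.mean(0);Rz=lambda t:np.array([[np.cos(t),-np.sin(t)],[np.sin(t),np.cos(t)]])
print("grip from corners",c+Rz(yaw)@[-.078,0])
g=at_z(a,q(130,292),.11)[:2];print("reel in tray",Rz(yaw).T@(g-c))
# reader glass
for n,p,(r,cc) in(("t",a,(168,186)),("s",b,(170,239))):
    h=cv2.cvtColor(np.ascontiguousarray(p["img"]),cv2.COLOR_RGB2HSV);m=cv2.inRange(h,(83,40,120),(103,255,255));w=np.zeros_like(m);cv2.circle(w,(cc,r),33,255,-1);m&=w
    ys,xs=np.nonzero(m);P=np.array([at_z(p,(y,x),.0565)[:2] for y,x in zip(ys,xs)],np.float32);print("glass",n,len(ys),cv2.minAreaRect(P),P.mean(0))
```

```text
grip top [ 0.4577 -0.2631  0.135 ] side [ 0.459 -0.263  0.135] tri [ 0.4582 -0.2631  0.1359]
[[ 0.5736 -0.0802]
 [ 0.6033 -0.4293]
 [ 0.4998 -0.4382]
 [ 0.4695 -0.0895]] [ 0.5366 -0.2593] [np.float64(0.10448745389682572), np.float64(0.35037154610863924), np.float64(0.1038395923813015), np.float64(0.3500935491014651)]
yaw 4.913911728184104
grip from corners [ 0.4588 -0.266 ]
reel in tray [0.0005 0.0873]
glass t 1377 ((0.5882939696311951, 0.162629172205925), (0.09125395864248276, 0.09072725474834442), 73.03994750976562) [0.5881 0.1628]
glass s 598 ((0.5896508693695068, 0.16575253009796143), (0.09197770059108734, 0.09067345410585403), 73.12401580810547) [0.5889 0.1646]
```

Measurements agree: grip post top at (0.458, -0.2635), tray yaw about 4.9°, glass at (0.5885, 0.1635), trolley at about +87 mm. I'll start moving now.

Request:
{"op": "carry_out", "data": {"targets": [-0.62,-0.82,0,0,0,-0.23,-0.62,-0.82,0,0,0,-0.23,-0.62,-0.82,0,0,0,-0.23,-0.62,-0.82,0,0,0,-0.23,-0.62,-0.82,0,0,0,-0.23,-0.62,-0.82,0,0,0,-0.23,-0.62,-0.82,0,0,0,-0.23,-0.62,-0.82,0,0,0,-0.23,-0.62,-0.82,0,0,0,-0.23,-0.62,-0.82,0,0,0,-0.23], "jaw": 0, "grip_force": 110}}

```text
t: 2.13
tcp_pos: [0.3002, 0.1422, 0.2316]
tcp_rot: [0.159, 3.137, 0.0]
force: [0.9, 0.2, 0.6]
finger_gap: 0.0854
gripper_force: 0.0
```

```bash
cat >> m.py <<'E'
def plan(pos,yawdeg,roll=0.0):
    """scaled shift/turn to tool-down pose; yawdeg = world angle of tool y; roll = turn (rad) about the tray +x axis"""
    s=sensors.state();Rc=R.from_rotvec(s["tcp_rot"]);y=np.radians(yawdeg)
    ey=np.array([np.cos(y),np.sin(y),0]);ez=np.array([0,0,-1.]);ex=np.cross(ey,ez)
    Rt=R.from_rotvec(np.array([np.sin(y),-np.cos(y),0])*roll)*R.from_matrix(np.c_[ex,ey,ez])
    print("t",round(s["t"],2),"tcp",s["tcp_pos"],"rot",R.as_matrix(Rc).round(4).tolist(),"q6",s["joint_positions"][5],"F",s["force"],"gap",s["finger_gap"])
    print("shift",(Rc.inv().apply(np.array(pos)-s["tcp_pos"])/.4).round(3),"turn",((Rc.inv()*Rt).as_rotvec()/np.radians(45)).round(4))
E
python3 -c "
from m import *
plan([.458,-.2635,.19],94.9)"
```

```text
t 2.13 tcp [0.30016441 0.14217429 0.23158789] rot [[-0.9949, 0.1009, 0.001], [0.1009, 0.9949, 0.0002], [-0.001, 0.0003, -1.0]] q6 -1.1675889186163884 F [0.94755556 0.15342733 0.60285661] gap 0.08539130623151898
shift [-0.495 -0.969  0.104] turn [ 2.000e-04  1.300e-03 -2.376e-01]
```

Request:
{"op": "carry_out", "data": {"targets": [-0.495,-0.969,0.1,0,0,-0.238,-0.495,-0.969,0.1,0,0,-0.238,-0.495,-0.969,0.1,0,0,-0.238,-0.495,-0.969,0.1,0,0,-0.238,-0.495,-0.969,0.1,0,0,-0.238,-0.495,-0.969,0.1,0,0,-0.238,-0.495,-0.969,0.1,0,0,-0.238,-0.495,-0.969,0.1,0,0,-0.238,-0.495,-0.969,0.1,0,0,-0.238,-0.495,-0.969,0.1,0,0,-0.238]}}

```text
t: 2.97
tcp_pos: [0.4443, -0.2282, 0.1946]
tcp_rot: [-0.134, 3.139, -0.0]
force: [0.9, 0.8, -0.3]
finger_gap: 0.0855
gripper_force: 0.0
```

```bash
python3 -c "
from m import *
plan([.458,-.2635,.14],94.9)"
```

```text
t 2.97 tcp [ 0.44432693 -0.22817933  0.19458222] rot [[-0.9964, -0.0852, 0.0002], [-0.0852, 0.9964, -0.0001], [-0.0002, -0.0001, -1.0]] q6 -2.2237277790989376 F [ 0.85099848  0.78744738 -0.33006578] gap 0.08552710257230406
shift [-0.027 -0.091  0.136] turn [-0.0002  0.0003 -0.0003]
```

Request:
{"op": "carry_out", "data": {"targets": [-0.027,-0.091,0,0,0,0,-0.027,-0.091,0.03,0,0,0,-0.027,-0.091,0.06,0,0,0,-0.027,-0.091,0.06,0,0,0,-0.027,-0.091,0.06,0,0,0]}}

```text
t: 3.38
tcp_pos: [0.4577, -0.261, 0.1706]
tcp_rot: [0.135, -3.138, -0.001]
force: [-0.3, 0.8, -0.0]
finger_gap: 0.0858
gripper_force: 0.0
```

```bash
python3 -c "
from m import *
plan([.458,-.2635,.087],94.9)
a=camera('top');b=camera('side')
im=np.vstack([cv2.resize(np.ascontiguousarray(p['img'][r:r+90,c:c+250]),None,fx=3,fy=3,interpolation=cv2.INTER_CUBIC) for p,r,c in((a,170,260),(b,230,190))])
cv2.imwrite('pics/c2.png',im[:,:,::-1])"
```

```text
t 3.38 tcp [ 0.45768288 -0.26104182  0.17059169] rot [[-0.9963, -0.0856, -0.001], [-0.0856, 0.9963, 0.0007], [0.0009, 0.0007, -1.0]] q6 -2.263232936286253 F [-0.26554306  0.81630807 -0.04931704] gap 0.0858003665924412
shift [-0.    -0.006  0.209] turn [ 0.0009 -0.0011  0.0003]
```

View pics/c2.png

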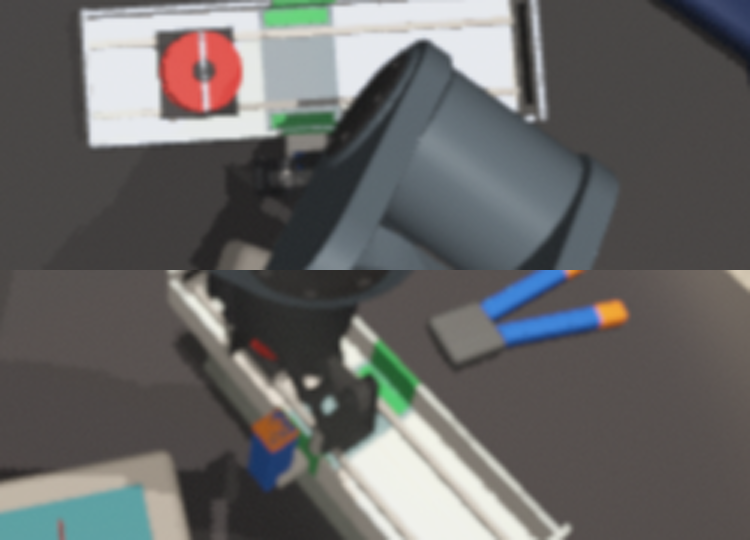

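Request:
{"op": "carry_out", "data": {"targets": [0,-0.003,0.06,0,0,0,0,-0.003,0.12,0,0,0,0,-0.003,0.16,0,0,0,0,-0.003,0.19,0,0,0,0,-0.003,0.205,0,0,0,0,-0.003,0.205,0,0,0,0,-0.003,0.205,0,0,0], "jaw": 0.3}}

```text
t: 4.07
tcp_pos: [0.4585, -0.2625, 0.0896]
tcp_rot: [-0.135, 3.138, -0.001]
force: [-0.1, 0.2, 0.5]
finger_gap: 0.0595
gripper_force: 0.0
```

```bash
python3 -c "
from m import *
plan([.458,-.2635,.087],94.9)"
```

```text
t 4.07 tcp [ 0.45845936 -0.26249188  0.08961244] rot [[-0.9963, -0.0859, 0.0008], [-0.0859, 0.9963, -0.0006], [-0.0007, -0.0006, -1.0]] q6 -2.2649565607122657 F [-0.11681262  0.18074921  0.52412119] gap 0.0595349017167321
shift [ 0.001 -0.002  0.007] turn [-0.0008  0.001   0.0007]
```

Request:
{"op": "carry_out", "data": {"targets": [0,0,0,0,0,0,0,0,0,0,0,0,0,0,0,0,0,0,0,0,0,0,0,0,0,0,0,0,0,0,0,0,0,0,0,0,0,0,0,0,0,0,0,0,0,0,0,0], "jaw": 1, "grip_force": 110}}

```text
t: 4.73
tcp_pos: [0.4583, -0.2625, 0.0897]
tcp_rot: [-0.135, 3.138, -0.001]
force: [-1.8, 1.9, 6.8]
finger_gap: 0.0228
gripper_force: 107.3
```

```bash
cat >> m.py <<'E'
Z0=0.0896-0.060   # tcp z minus tray underside, when grasped
def track(n=2,verbose=True):
    out=[]
    for _ in range(n):
        p=camera("top"); s=sensors.state(); Rc=R.from_rotvec(s["tcp_rot"]).as_matrix()
        ex,ey,ez=-Rc[:,0],Rc[:,1],-Rc[:,2]   # tray axes
        o=np.array(s["tcp_pos"])-ez*Z0+ex*.078   # tray underside centre
        h=cv2.cvtColor(np.ascontiguousarray(p["img"]),cv2.COLOR_RGB2HSV)
        red=cv2.inRange(h,(0,150,110),(6,255,255))|cv2.inRange(h,(172,150,110),(180,255,255))
        grn=cv2.inRange(h,(50,90,60),(80,255,255))
        def loc(m,zt,xlim,ylim):
            ys,xs=np.nonzero(m);P=[]
            c0=o+ez*zt
            for y,x in zip(ys,xs):
                c,d=ray(p,(y,x));X=c+d*(np.dot(c0-c,ez)/np.dot(d,ez));q=X-o;u=q@ex,q@ey
                if abs(u[0])<xlim and abs(u[1])<ylim:P.append(u)
            return (np.mean(P,0)*1e3).round(1) if len(P)>5 else None,len(P)
        r=loc(red,.05,.06,.19);g=loc(grn,.02,.062,.06)
        out.append((s["t"],r[0])); 
        if verbose: print("t%.2f"%s["t"],"reel",*r,"green",*g,"tilt_y_end %.4f"%ey[2],"tilt_x %.4f"%ex[2],"tray",o.round(4),"F",np.round(s["force"],1),"T",np.round(s["torque"],2),"gap %.4f"%s["finger_gap"])
    return out
E
python3 -c "
from m import *
track(2)"
```

```text
t4.78 reel [ 0.1 86.5] 403 green [27.   2.8] 189 tilt_y_end -0.0005 tilt_x 0.0008 tray [ 0.536  -0.2558  0.0602] F [-2.1  1.5  7.3] T [0.45 0.21 0.17] gap 0.0229
t4.83 reel [ 0.  86.5] 403 green [26.8  2.9] 191 tilt_y_end -0.0006 tilt_x 0.0008 tray [ 0.5361 -0.2558  0.0602] F [-1.8  1.9  7.5] T [0.38 0.26 0.08] gap 0.0227
```

Request:
{"op": "carry_out", "data": {"targets": [0,0,-0.01,-0.01,0,0,0,0,-0.02,-0.02,0,0,0,0,-0.03,-0.02,0,0,0,0,-0.04,-0.02,0,0,0,0,-0.05,-0.02,0,0,0,0,-0.06,-0.02,0,0,0,0,-0.07,-0.01,0,0,0,0,-0.08,0,0,0]}}

```text
t: 5.5
tcp_pos: [0.458, -0.2624, 0.1212]
tcp_rot: [0.134, -3.139, 0.001]
force: [-0.4, -0.1, -6.2]
finger_gap: 0.0227
gripper_force: 108.1
```

```bash
python3 -c "
from m import *
track(3)"
```

```text
t5.55 reel [-0.5 72.2] 444 green [24.6  3.3] 210 tilt_y_end -0.0019 tilt_x 0.0007 tray [ 0.536  -0.2558  0.0923] F [ 0.9 -0.3 -6.2] T [-0.22  0.4   0.08] gap 0.0231
t5.60 reel [ 0.2 69.8] 446 green [25.7  2.2] 210 tilt_y_end -0.0011 tilt_x 0.0007 tray [ 0.536  -0.2557  0.0919] F [ 0.2 -0.2 -5.8] T [-0.17  0.38  0.01] gap 0.0230
t5.65 reel [ 0.3 68. ] 452 green [25.8  2.4] 205 tilt_y_end -0.0005 tilt_x 0.0004 tray [ 0.5359 -0.2556  0.0915] F [ 1.2 -0.3 -5.5] T [-0.19  0.37 -0.  ] gap 0.0228
```

Request:
{"op": "carry_out", "data": {"targets": [-0.001,0.0035,-0.003,0,0,0,-0.0025,0.011,-0.006,0,0,0,-0.0045,0.022,-0.009,0,0,0,-0.008,0.037,-0.012,0,0,0,-0.012,0.055,-0.015,0,0,0,-0.016,0.075,-0.018,0,0,0,-0.0205,0.0955,-0.021,0,0,0,-0.025,0.116,-0.024,0,0,0,-0.029,0.1365,-0.027,0,0,0,-0.0335,0.157,-0.03,0,0,0]}}

```text
t: 6.48
tcp_pos: [0.4661, -0.1977, 0.1329]
tcp_rot: [0.135, -3.139, -0.0]
force: [0.9, 0.2, -5.6]
finger_gap: 0.0225
gripper_force: 108.0
```

```bash
python3 -c "
from m import *
track(1)"
```

```text
t6.53 reel [ 0.6 21.7] 436 green [35.4 -0.2] 168 tilt_y_end 0.0004 tilt_x 0.0001 tray [ 0.5439 -0.1899  0.1035] F [ 0.6  1.  -6.5] T [0.   0.48 0.04] gap 0.0228
```

Request:
{"op": "carry_out", "data": {"targets": [-0.0045,0.02,-0.003,0,0,0,-0.0085,0.0405,-0.006,0,0,0,-0.013,0.061,-0.009,0,0,0,-0.0175,0.0815,-0.012,0,0,0,-0.0215,0.102,-0.015,0,0,0,-0.026,0.1225,-0.018,0,0,0,-0.0305,0.143,-0.021,0,0,0,-0.035,0.1635,-0.024,0,0,0,-0.039,0.184,-0.027,0,0,0,-0.0435,0.2045,-0.03,0,0,0]}}

```text
t: 7.37
tcp_pos: [0.4764, -0.1149, 0.1449]
tcp_rot: [0.135, -3.139, -0.0]
force: [-0.5, -0.6, -5.8]
finger_gap: 0.0232
gripper_force: 108.2
```

```bash
python3 -c "
from m import *
track(1)"
```

```text
t7.42 reel [ 8.1 14.4] 253 green [45.2 -2.4] 145 tilt_y_end 0.0004 tilt_x 0.0002 tray [ 0.5543 -0.1071  0.1155] F [ 0.4  0.3 -6. ] T [-0.02  0.46  0.07] gap 0.0225
```

Request:
{"op": "carry_out", "data": {"targets": [-0.0045,0.02,0,0,0,0,-0.0085,0.0405,0,0,0,0,-0.013,0.061,0,0,0,0,-0.0175,0.0815,0,0,0,0,-0.0215,0.102,0,0,0,0,-0.026,0.1225,0,0,0,0,-0.0305,0.143,0,0,0,0,-0.035,0.1635,0,0,0,0,-0.039,0.184,0,0,0,0,-0.0435,0.2045,0,0,0,0]}}

```text
t: 8.25
tcp_pos: [0.4867, -0.0318, 0.1448]
tcp_rot: [0.135, -3.139, -0.0]
force: [0.9, -1.0, -5.4]
finger_gap: 0.0232
gripper_force: 108.4
```

```bash
sed -i 's/def track(n=2,verbose=True):/def track(n=2,verbose=True,cam="top"):/; s/p=camera("top"); s=/p=camera(cam); s=/' m.py; python3 -c "
from m import *
track(1);track(1,cam='side')
import rig
a=camera('top');b=camera('side')
im=np.hstack([np.array(a['img'])[:,60:400],np.array(b['img'])[:,120:460]])
cv2.imwrite('pics/c3.png',im[:,:,::-1])"
```

```text
t8.30 reel [10.1  8.1] 219 green [45.1 -2.7] 147 tilt_y_end 0.0004 tilt_x 0.0001 tray [ 0.5645 -0.0241  0.1152] F [-0.1  1.5 -5.8] T [-0.01  0.41  0.06] gap 0.0231
t8.35 reel [ 4.6 17. ] 237 green [41.1 -3.8] 134 tilt_y_end 0.0001 tilt_x 0.0000 tray [ 0.5645 -0.0248  0.1152] F [ 1.4 -0.2 -5.7] T [-0.1   0.45 -0.05] gap 0.0224
```

View pics/c3.png

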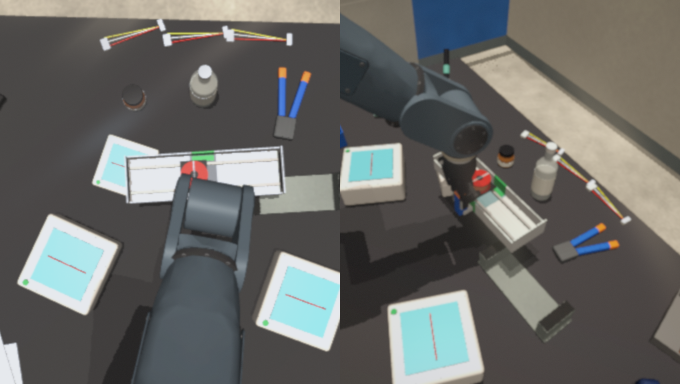

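The top view (left) shows the tray held level near (row 172, col 205) and heading for the small reader at (165, 122). The reel is just left of the green zone, partly hidden by the wrist, and the bystanders are untouched. I'll keep going.

Request:
{"op": "carry_out", "data": {"targets": [-0.0035,0.015,0,0,0,0,-0.0085,0.035,0,0,0,0,-0.013,0.056,0,0,0,0,-0.0175,0.0765,0,0,0,0,-0.0215,0.097,0,0,0,0,-0.026,0.1175,0,0,0,0,-0.0305,0.138,0,0,0,0,-0.035,0.1585,0,0,0,0,-0.039,0.179,0,0,0,0,-0.0435,0.1995,0,0,0,0]}}

```text
t: 9.28
tcp_pos: [0.4972, 0.0492, 0.1448]
tcp_rot: [0.135, -3.139, 0.0]
force: [-0.6, 0.3, -5.9]
finger_gap: 0.023
gripper_force: 108.4
```

```bash
sed -i 's/return (np.mean(P,0)\*1e3).round(1) if len(P)>5 else None,len(P)/P=np.array(P).reshape(-1,2)*1e3;Q=P[P[:,0]>12];return (np.r_[P.mean(0),Q[:,1].mean() if len(Q) else 999,P.min(0),P.max(0)].round(1) if len(P)>5 else None),len(P)/' m.py; python3 -c "
from m import *
track(1)
plan([.511,.157,.1448],94.9)"
```

```text
t9.33 reel [ 8.2 18.3 19.8 -8.7 -7.5 27.6 45.4] 249 green [ 44.6  -4.   -4.   34.  -26.5  55.4  20.2] 155 tilt_y_end 0.0004 tilt_x 0.0003 tray [0.5751 0.0569 0.1152] F [ 0.1  0.2 -5.3] T [-0.07  0.43  0.05] gap 0.0229
t 9.33 tcp [0.49739149 0.05020315 0.14482044] rot [[-0.9963, -0.0861, 0.0002], [-0.0861, 0.9963, 0.0004], [-0.0003, 0.0004, -1.0]] q6 -1.6501705648061678 F [ 0.12428077  0.21257662 -5.25194797] gap 0.022909785169703534
shift [-0.057  0.263  0.   ] turn [0.0005 0.0003 0.0009]
```

Request:
{"op": "carry_out", "data": {"targets": [-0.003,0.015,0,-0.01,0,0,-0.0075,0.035,0,-0.02,0,0,-0.012,0.056,0,-0.02,0,0,-0.0165,0.0765,0,-0.02,0,0,-0.021,0.097,0,-0.02,0,0,-0.0255,0.1175,0,-0.02,0,0,-0.03,0.138,0,-0.02,0,0,-0.0345,0.1585,0,-0.01,0,0,-0.039,0.179,0,0,0,0,-0.0435,0.1995,0,0,0,0]}}

```text
t: 10.17
tcp_pos: [0.5077, 0.1304, 0.1448]
tcp_rot: [-0.135, 3.139, -0.0]
force: [0.3, 0.2, -5.3]
finger_gap: 0.0228
gripper_force: 108.4
```

```bash
python3 -c "
from m import *
track(1)
plan([.511,.157,.1448],94.9)"
```

```text
t10.22 reel [ 12.9  -2.1  -3.9  -2.9 -31.9  27.7  23.2] 196 green [ 45.3  -4.3  -4.3  36.6 -26.6  55.6  20.3] 122 tilt_y_end 0.0006 tilt_x 0.0004 tray [0.5856 0.1382 0.1153] F [-0.2  1.2 -5.3] T [0.05 0.47 0.04] gap 0.0230
t 10.22 tcp [0.50790622 0.13142083 0.14483413] rot [[-0.9963, -0.0864, 0.0004], [-0.0864, 0.9963, 0.0007], [-0.0004, 0.0006, -1.0]] q6 -1.493624137920208 F [-0.20368025  1.24873808 -5.26354572] gap 0.022974850355849768
shift [-0.013  0.063  0.   ] turn [0.0008 0.0005 0.0013]
```

Request:
{"op": "carry_out", "data": {"targets": [-0.003,0.014,0,0,0,0,-0.006,0.027,0,0,0,0,-0.0085,0.039,0,0,0,0,-0.0105,0.049,0,0,0,0,-0.012,0.056,0,0,0,0,-0.013,0.06,0,0,0,0,-0.013,0.062,0,0,0,0,-0.013,0.062,0,0,0,0]}}

```text
t: 10.88
tcp_pos: [0.5107, 0.1545, 0.1447]
tcp_rot: [0.135, -3.139, 0.0]
force: [-0.1, 0.0, -5.7]
finger_gap: 0.0228
gripper_force: 108.4
```

```bash
python3 -c "
from m import *
track(4)
plan([.511,.157,.1448],94.9)"
```

```text
t10.93 reel [ 14.1  12.6   9.2  -0.8 -15.6  28.5  35.5] 172 green [ 44.6  -4.   -4.   33.8 -24.5  55.1  22.4] 118 tilt_y_end -0.0001 tilt_x -0.0000 tray [0.5884 0.161  0.1152] F [ 0.7  0.  -5.6] T [-0.09  0.39  0.04] gap 0.0226
t10.98 reel [ 13.8  14.3  11.3  -0.7 -15.5  27.5  37.7] 173 green [ 44.5  -4.1  -4.1  33.8 -24.5  55.2  22.4] 118 tilt_y_end -0.0001 tilt_x -0.0001 tray [0.5884 0.161  0.1152] F [ 0.3 -1.2 -6.7] T [-0.08  0.38  0.04] gap 0.0230
t11.03 reel [ 13.6  15.5  12.3  -0.8 -13.2  27.5  39.9] 184 green [ 44.3  -4.1  -4.1  33.7 -24.4  55.2  22.4] 119 tilt_y_end -0.0001 tilt_x -0.0001 tray [0.5884 0.1609 0.1152] F [ 0.4  0.8 -6.4] T [-0.03  0.39  0.01] gap 0.0225
t11.08 reel [ 13.6  16.1  13.5  -0.7 -13.2  27.5  39.9] 178 green [ 44.2  -4.5  -4.5  33.7 -24.4  55.1  22.4] 120 tilt_y_end -0.0000 tilt_x -0.0000 tray [0.5884 0.1609 0.1152] F [ 0.2  0.5 -6.3] T [-0.07  0.39 -0.04] gap 0.0229
t 11.08 tcp [0.51071623 0.15427061 0.14478461] rot [[-0.9963, -0.0854, -0.0], [-0.0854, 0.9963, -0.0], [0.0, -0.0, -1.0]] q6 -1.4502036545530848 F [ 0.2344775   0.49555153 -6.31903683] gap 0.02291366271176902
shift [-0.001  0.007 -0.   ] turn [-0. -0.  0.]
```

Request:
{"op": "carry_out", "data": {"targets": [0,0.003,0,-0.01,0,0,0,0.003,0,-0.02,0,0,0,0.003,0,-0.02,0,0,0,0.003,0,-0.01,0,0,0,0.003,0,0,0,0,0,0.003,0,0,0,0,0,0.003,0,0,0,0,0,0.003,0,0,0,0]}}

```text
t: 11.75
tcp_pos: [0.5106, 0.1557, 0.1448]
tcp_rot: [0.135, -3.139, -0.0]
force: [0.0, 0.0, -6.1]
finger_gap: 0.0227
gripper_force: 108.4
```

```bash
python3 -c "
from m import *
track(4)
p=camera('side');q=camera('top')
im=np.hstack([cv2.resize(np.ascontiguousarray(x['img'][r:r+120,c:c+130]),None,fx=3,fy=3) for x,r,c in((q,110,110),(p,100,180))])
cv2.imwrite('pics/c4.png',im[:,:,::-1])"
```

```text
t11.80 reel [ 14.1  13.8  10.4  -0.6 -14.8  27.4  38.5] 176 green [ 44.4  -4.6  -4.6  33.8 -25.7  55.1  23.2] 119 tilt_y_end 0.0000 tilt_x -0.0001 tray [0.5883 0.1624 0.1152] F [-0.2 -0.5 -5.9] T [-0.06  0.42  0.04] gap 0.0225
t11.85 reel [ 14.2  13.5  10.2  -0.7 -14.8  27.5  36.3] 174 green [ 44.3  -4.8  -4.8  33.8 -25.7  55.1  23.2] 120 tilt_y_end 0.0000 tilt_x 0.0000 tray [0.5883 0.1624 0.1152] F [-0.1 -1.1 -5.6] T [-0.04  0.42  0.06] gap 0.0225
t11.90 reel [ 14.5  13.4  10.2  -0.6 -14.7  28.6  36.3] 174 green [ 44.4  -4.6  -4.6  33.8 -25.7  55.2  23.3] 122 tilt_y_end 0.0000 tilt_x 0.0000 tray [0.5883 0.1623 0.1152] F [-0.7  0.4 -5. ] T [-0.09  0.42  0.03] gap 0.0230
t11.95 reel [ 14.4  13.5  10.2  -0.7 -14.7  28.6  36.3] 174 green [ 44.5  -4.6  -4.6  33.8 -25.7  55.2  23.3] 122 tilt_y_end -0.0000 tilt_x 0.0000 tray [0.5883 0.1623 0.1152] F [ 1.1 -0.5 -5.7] T [-0.07  0.43 -0.05] gap 0.0228
```

View pics/c4.png

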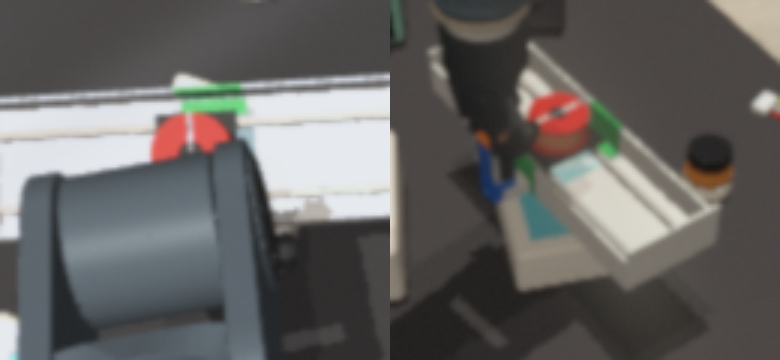

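The close-up shows the trolley at rest at about crop column 197. The green band centre is at about column 213, so it sits roughly 14 mm to +y. I'll nudge it with one more short tilt.

Request:
{"op": "carry_out", "data": {"targets": [0,0.002,0,-0.01,0,0,0,0.002,0,-0.02,0,0,0,0.002,0,-0.02,0,0,0,0.002,0,-0.01,0,0,0,0.002,0,0,0,0,0,0.002,0,0,0,0,0,0.002,0,0,0,0,0,0.002,0,0,0,0,0,0.002,0,0,0,0,0,0.002,0,0,0,0]}}

```text
t: 12.88
tcp_pos: [0.5105, 0.1564, 0.1448]
tcp_rot: [0.135, -3.139, -0.0]
force: [0.3, -0.5, -5.8]
finger_gap: 0.0228
gripper_force: 108.4
```

```bash
python3 -c "
from m import *
track(4)
p=camera('side');q=camera('top')
im=np.hstack([cv2.resize(np.ascontiguousarray(x['img'][r:r+120,c:c+130]),None,fx=3,fy=3) for x,r,c in((q,110,110),(p,100,180))])
cv2.imwrite('pics/c5.png',im[:,:,::-1])"
```

```text
t12.93 reel [ 15.3   3.1  -0.8   0.9 -26.4  28.1  26.7] 160 green [ 44.7  -4.   -4.   36.1 -24.4  55.3  22.5] 114 tilt_y_end 0.0000 tilt_x -0.0001 tray [0.5882 0.1631 0.1152] F [-0.6 -0.1 -5.7] T [0.01 0.47 0.01] gap 0.0227
t12.98 reel [ 15.4   3.   -0.7   0.8 -26.4  28.1  24.5] 157 green [ 44.6  -3.8  -3.8  36.1 -24.4  55.1  22.5] 114 tilt_y_end 0.0000 tilt_x 0.0000 tray [0.5883 0.1631 0.1152] F [-0.8 -0.7 -6.2] T [-0.04  0.47  0.01] gap 0.0229
t13.03 reel [ 15.6   2.9  -0.8   1.  -26.4  28.1  24.5] 155 green [ 44.7  -3.8  -3.8  36.1 -24.4  55.1  22.5] 114 tilt_y_end 0.0000 tilt_x -0.0001 tray [0.5882 0.1631 0.1152] F [-0.1  1.4 -5.6] T [-0.04  0.39  0.02] gap 0.0232
t13.08 reel [ 15.4   2.6  -1.3   0.8 -26.4  28.1  24.5] 157 green [ 44.6  -3.9  -3.9  36.  -24.4  55.1  22.5] 113 tilt_y_end 0.0000 tilt_x 0.0000 tray [0.5883 0.1631 0.1152] F [ 0.5 -0.3 -6. ] T [-0.04  0.38 -0.  ] gap 0.0226
```

View pics/c5.png

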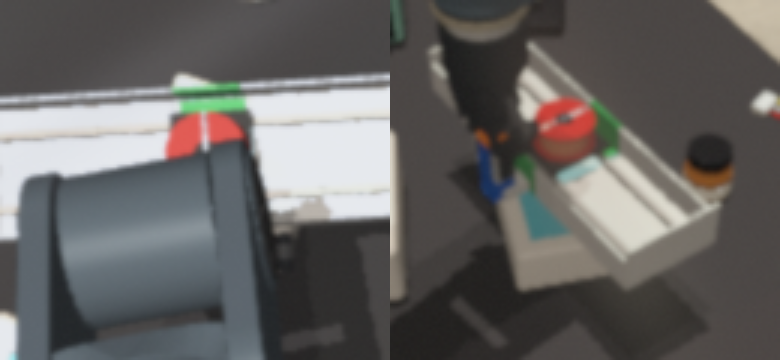

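The trolley is now at rest under the green band: reel hub at crop column about 206, band centre at about 210. The tray is over the glass, so I'll hold.

Request:
{"op": "carry_out", "data": {"targets": [0,0,0,0,0,0,0,0,0,0,0,0,0,0,0,0,0,0,0,0,0,0,0,0,0,0,0,0,0,0,0,0,0,0,0,0,0,0,0,0,0,0,0,0,0,0,0,0,0,0,0,0,0,0,0,0,0,0,0,0]}}

```text
t: 14.02
tcp_pos: [0.5106, 0.1564, 0.1448]
tcp_rot: [-0.135, 3.139, -0.0]
force: [1.2, -0.5, -6.8]
finger_gap: 0.0229
gripper_force: 108.4
```

Request:
{"op": "carry_out", "data": {"targets": [0,0,0,0,0,0,0,0,0,0,0,0,0,0,0,0,0,0,0,0,0,0,0,0,0,0,0,0,0,0,0,0,0,0,0,0,0,0,0,0,0,0,0,0,0,0,0,0,0,0,0,0,0,0,0,0,0,0,0,0]}}

```text
t: 14.85
tcp_pos: [0.5106, 0.1564, 0.1448]
tcp_rot: [-0.135, 3.139, 0.0]
force: [-0.2, 0.1, -5.9]
finger_gap: 0.0231
gripper_force: 108.4
```

```bash
python3 -c "
from m import *
track(1)"
```

```text
t14.90 reel [ 15.4   2.7  -1.2   0.9 -26.4  28.1  24.5] 155 green [ 44.7  -3.8  -3.8  36.1 -24.4  55.1  22.5] 114 tilt_y_end 0.0000 tilt_x -0.0001 tray [0.5882 0.1631 0.1152] F [ 0.6  0.4 -6.2] T [-0.04  0.42  0.01] gap 0.0228
```

No drift. I'll hold for the rest of the reading time, with margin.

Request:
{"op": "carry_out", "data": {"targets": [0,0,0,0,0,0,0,0,0,0,0,0,0,0,0,0,0,0,0,0,0,0,0,0,0,0,0,0,0,0,0,0,0,0,0,0,0,0,0,0,0,0,0,0,0,0,0,0,0,0,0,0,0,0,0,0,0,0,0,0]}}

```text
t: 15.73
tcp_pos: [0.5106, 0.1564, 0.1448]
tcp_rot: [-0.135, 3.139, 0.0]
force: [-0.7, 0.8, -6.1]
finger_gap: 0.0228
gripper_force: 108.4
```

Request:
{"op": "carry_out", "data": {"targets": [0,0,0,0,0,0,0,0,0,0,0,0,0,0,0,0,0,0,0,0,0,0,0,0,0,0,0,0,0,0,0,0,0,0,0,0,0,0,0,0,0,0,0,0,0,0,0,0,0,0,0,0,0,0,0,0,0,0,0,0]}}

```text
t: 16.57
tcp_pos: [0.5105, 0.1564, 0.1448]
tcp_rot: [0.135, -3.139, 0.0]
force: [0.2, 0.4, -6.2]
finger_gap: 0.0228
gripper_force: 108.4
```

Request:
{"op": "carry_out", "data": {"targets": [0,0,0,0,0,0,0,0,0,0,0,0,0,0,0,0,0,0,0,0,0,0,0,0,0,0,0,0,0,0,0,0,0,0,0,0,0,0,0,0,0,0,0,0,0,0,0,0,0,0,0,0,0,0,0,0,0,0,0,0]}}

```text
t: 17.4
tcp_pos: [0.5106, 0.1565, 0.1448]
tcp_rot: [-0.135, 3.139, -0.0]
force: [0.8, -0.4, -5.4]
finger_gap: 0.0227
gripper_force: 108.4
```

Request:
{"op": "carry_out", "data": {"targets": [0,0,0,0,0,0,0,0,0,0,0,0,0,0,0,0,0,0,0,0,0,0,0,0,0,0,0,0,0,0,0,0,0,0,0,0,0,0,0,0,0,0,0,0,0,0,0,0,0,0,0,0,0,0,0,0,0,0,0,0]}}

```text
t: 18.23
tcp_pos: [0.5105, 0.1564, 0.1448]
tcp_rot: [0.135, -3.139, 0.0]
force: [-0.1, 0.1, -6.4]
finger_gap: 0.0228
gripper_force: 108.4
```

Request:
{"op": "carry_out", "data": {"targets": [0,0,0,0,0,0,0,0,0,0,0,0,0,0,0,0,0,0,0,0,0,0,0,0,0,0,0,0,0,0,0,0,0,0,0,0,0,0,0,0,0,0,0,0,0,0,0,0,0,0,0,0,0,0,0,0,0,0,0,0]}}

```text
t: 19.07
tcp_pos: [0.5105, 0.1564, 0.1448]
tcp_rot: [-0.135, 3.139, 0.0]
force: [-0.7, 0.4, -6.1]
finger_gap: 0.023
gripper_force: 108.4
```

Request:
{"op": "carry_out", "data": {"targets": [0,0,0,0,0,0,0,0,0,0,0,0,0,0,0,0,0,0,0,0,0,0,0,0,0,0,0,0,0,0,0,0,0,0,0,0,0,0,0,0,0,0,0,0,0,0,0,0,0,0,0,0,0,0,0,0,0,0,0,0]}}

```text
t: 19.9
tcp_pos: [0.5105, 0.1565, 0.1448]
tcp_rot: [-0.135, 3.139, 0.0]
force: [0.4, -1.0, -7.1]
finger_gap: 0.0229
gripper_force: 108.4
```

```bash
python3 -c "
from m import *
r=track(1)
y=r[0][1]
print(ticket.hand_in() if y is not None and abs(y[1]-2.7)<6 else 'check')"
```

```text
t19.95 reel [ 15.4   2.6  -1.2   0.9 -26.4  28.1  24.5] 154 green [ 44.6  -4.   -4.   36.  -24.4  55.1  22.5] 113 tilt_y_end 0.0000 tilt_x 0.0001 tray [0.5883 0.1631 0.1152] F [ 0.2 -0.3 -5.5] T [-0.02  0.39 -0.01] gap 0.0227
the job is handed in; nothing more can be done
None
```

The job is handed in: the tray is held level about 59 mm above the small reader's glass, with the trolley still in the green zone for about 7 s by my camera measurements; the hand-in returned no verdict.

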